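# Open the battery jar and put the spent battery away

## Task

Screw the lid off the tall battery jar in the wooden desk organiser, taking as many fresh grips as it needs, and set the lid down flat on the glass table without dropping it. Then lower the big spent battery into the open mouth of the jar before you let it go, so that it ends up wholly inside. The jar must stay seated upright in its bay, and the low jar, stapler, hole punch and pen cup must stay where they are.

Things in the scene. Friction and masses are not known exactly. Their poses are not given: they have to be found in the camera images.
- organiser: fixed wooden desk organiser, 103 mm deep (x) and 347 mm long (y), origin under its middle on the table (it spans y -177 to +170 mm); floor 8 mm thick; two square jar bays 83.5 mm wide centred at y = -125 and y = -32 mm with walls 50 mm high, a shallow clip tray at y +20 to +70 mm (28 mm high), and a slotted letter rack at y +70 to +170 mm with letters up to 113 mm high
- jar: tall battery jar: square clear glass body 80 x 80 x 70 mm with a round threaded neck on top and two small cells (14 mm thick) lying on its 4 mm floor; loose (0.42 kg) in one of the two bays, which keeps it from turning; origin in the middle of its underside, z up. Rim with rubber seal 97 mm above the origin (98.5 mm once open), mouth 45 mm wide inside, neck thread to 60 mm across
- lid: black ribbed plastic screw lid of the tall jar, a cap 67 mm in diameter and 26 mm high, 50 g, closed on top; origin on its axis at the lower edge of the skirt, z up through its top. Screwed on, its lower edge is 74 mm above the jar's underside
- lid_top (a point): middle of the lid's top, 26 mm above its lower edge. Right-hand thread: counter-clockwise from above unscrews it, 7 mm rise per turn, about 2 mm axial play. It sits tight on a springy seal (about 0.4 N m breaks it loose) and comes free after 4.4 to 4.9 rad of turning, so several grips are needed; turning further does no harm; pulled up too early it lifts the jar too
- battery: big spent battery, a plain upright cylinder 34 mm in diameter and 61 mm high, 135 g, standing on the table between the robot and the organiser; origin in the middle of its underside, z along its axis
- battery_mid (a point): the middle of the big battery, on its axis 30.5 mm from either end
- low_jar: low closed jar, square glass body 80 x 80 x 42 mm with a smaller black lid 50 mm in diameter, 60 mm high in all, standing in the other bay; leave it alone; origin in the middle of its underside
- stapler: steel stapler 150 mm long (its x), 38 mm wide, 60 mm high; leave it alone; origin in the middle of its underside
- hole_punch: blue plastic hole punch, 115 mm (its x) by 120 mm (its y), with a paper guide reaching 135 mm to its +y; 75 mm high; leave it alone; origin in the middle of its underside
- pen_cup: white ceramic pen cup 78 mm in diameter with pens, 140 mm high; leave it alone; origin in the middle of its underside
Things that resemble listed ones, but are neither listed nor needed, are in the scene too. What is shaped like the battery but green or turquoise is not meant. What is meant by the lid is not yellow, and is the larger of those in its own colour.

How it is judged:
On the way, in this order (a step that is already met when the one before it is completed fails the run):
1. the lid is unscrewed and lifted clear of the jar's neck while the jar stays seated in its bay (z of lid in the frame of jar above 0.102 m and z of jar in the frame of organiser below 0.02 m), for 0.1 s.
2. the lid lies flat on the table, let go (((height (world z) of lid below 0.005 m and angle between lid's own z axis and vertical below 0.1 rad) or (height (world z) of lid below 0.031 m and angle between lid's own z axis and vertical above 3.04 rad)) and contact force between the fingers and lid below 0.1 N and linear speed of lid below 0.03 m/s), for 0.2 s.
At the end, for the whole second after the job is handed in: The lid lies flat on the table (either way up, within 0.1 rad and 5 mm), the big battery is at rest wholly inside the tall jar (its middle at most 63 mm above the jar's underside and inside its walls), and the jar is seated upright in its bay (within 4 mm and 0.06 rad) (((height (world z) of lid below 0.005 m and angle between lid's own z axis and vertical below 0.1 rad) or (height (world z) of lid below 0.031 m and angle between lid's own z axis and vertical above 3.04 rad)) and linear speed of each of lid, battery below 0.03 m/s and x of battery_mid in the frame of jar between -0.036 and 0.036 m and y of battery_mid in the frame of jar between -0.036 and 0.036 m and z of battery_mid in the frame of jar between 0 and 0.063 m and z of jar in the frame of organiser below 0.012 m and angle between jar's own z axis and vertical below 0.06 rad); the robot touches nothing.
It fails at once if the lid is dropped or thrown (moving faster than 0.7 m/s, a fall of 25 mm, out of the fingers) (linear speed of lid above 0.7 m/s and contact force between the fingers and lid below 0.1 N).
It fails at once if the battery is let go above the jar's mouth (out of the fingers faster than 1.4 m/s, a fall of 100 mm) (linear speed of battery above 1.4 m/s and contact force between the fingers and battery below 0.1 N).
It fails at once if the low jar, stapler, hole punch or pen cup is moved by more than 30 mm (distance of any of low_jar, stapler, hole_punch, pen_cup from where it was at the start of the episode above 0.03 m).
It also fails if it takes over 72 s, if anything falls off the work surface, if the arm or the gripper's body presses on something with over 40 N, if the wrist force passes 120 N, or if a joint passes its speed limit or range.

## Robot

A 6-joint arm with a two-finger parallel gripper is mounted at the origin on the work surface. World frame = base frame: x ahead of the robot, y to its left, z up, the work surface at z = 0. Lengths are in m, angles in rad, forces in N, time in s.
With the tool pointing down it reaches from about 0.25 to 0.725 m from the base axis. Payload 4 kg.
Tool frame: the origin (TCP) lies on the centre line of the jaws, within the pads' length; the fingertips stand 17 mm ahead of it and the grasp point (between the pads) lies 2 mm behind it; z points along the fingers, y is the line along which they close (so a half turn about z gives the same grasp; the last joint's range is limited). The gripper opens to 85 mm and grips with 20 to 120 N. Pads are 22 mm wide; open, the fingers measure 114 mm over their backs; the gripper's body (76 mm by 85 mm) begins 54 mm behind the grasp point. The pads swing forward as they close: fully open they stand 13 mm farther back than shut.
Start: joints at [-1.253, 0.241, 0.005, 1.335, 0, 1.571], TCP at [0.156, -0.475, 0.248] pointing down, gripper open.
Joint ranges: [-2.72, 2.72], [-1.05, 1.87], [-1.09, 1.28], [-1.99, 2.15], [-1.42, 1.44], [-3.14, 3.14]. Speed limits (rad/s): [2.79, 2.79, 3.14, 3.14, 3.14, 3.14].

## Interface

Orientations are given as a unit quaternion [x, y, z, w].
In Python, from workcell import bot, camera, get_calibration gives the robot as it stands.
- The arm moves only by the tool apply_moves, never from a script. Its argument "steps" is a list of rows, each a list of 3 entries, a list of its own where there are three numbers: the shift along the tool's x, y, z as a fraction of full scale, then the turn, a rotation vector about the tool's x, y, z as a fraction of full scale, then the opening, from 0 (shut) to 1 (fully open). A call has exactly 8 rows; each row shifts and turns the commanded pose from where the row before left it, along the tool's axes as they then stand; what a row does not reach is not made up. Full scale, the value 1, is 20 cm for a shift and pi rad for a turn. A row lasts 1/12 s, in which the tool goes at most 41.7 mm and 7.16 degrees, less where a joint would pass 70% of its speed; a pose out of reach is approached as far as the arm can. A call with a number of a shift or a turn outside -1 to 1 is refused whole. A call with a gripper value outside its range is refused whole. The fingers move at their own pace and stop on an object; the grip force is fixed at half the most. Time passes only in rows, so rows that do not move let the fingers close, or fill a call up. It gives the time, the measured TCP pose, the force, the opening and the grip force at its end, in the units of the state.
- bot.get_obs(): the state, without advancing time (a new reading comes with each control period).
- camera(name): name is "scene" or "top"; returns (picture, depth): 480x640x3 uint8, red, green, blue; 480x640 float32, m along the optical axis (not along the pixel's ray), 0 where there is no reading.
- get_calibration(name): a dict with "fov_y" (degrees; the focal length in pixels is half the picture's height over the tangent of half this angle, whatever the lens; pixels are square), "cx", "cy" (the principal point, pixels), "dist_coeffs" ([k1, k2, p1, p2, k3] as OpenCV has them; the pictures are not rectified), "rvec" (rotation vector, rad) and "tvec" (3), from world to camera coordinates, as OpenCV has them. Camera axes: x right, y down, z forward; pixel columns grow to the right and rows downward; lengths in m; the calibration is good to about 2 mm. A picture is of the moment at which its call begins. get_calibration takes no time and is no camera call.
- bot.job_done(): hands the job in; it is judged then, once.
The state is a dict: "clock": time; "joint_pos": joint angles; "joint_vel": joint speeds; "tau": joint torques, N m; "eef_pos": TCP position; "tool_rot": TCP orientation; "ft_force": force on the tool from outside, world axes, zero at the start; "ft_torque": the same for the moment, N m; "grip_width": finger opening in m; "grasp_force": force on a finger pad.
Only numpy, scipy, OpenCV 4.12 (cv2) and the standard library are available. Lean on these libraries where they do the work, as an engineer would, in place of code of your own. Each camera call takes 0.05 s, during which the arm holds its last target. There are 200 camera calls.

## Working session

There is one attempt and no reset: what is moved stays moved. The work goes in short steps, Python scripts to look and compute and a tool call to move; the robot and the scene stay as the last step left them, time stands still between calls to the robot, and variables do not carry over. Pictures are saved under pics/ and viewed, at most 10 in all, crops included, and the job is handed in when it is done.

Besides the shell and the picture viewer there is one more tool, called after "Call:" as a command line: name --argument value ..., lists and objects as JSON in quotes. apply_moves: Moves the arm, as the interface text tells. Its arguments: {"type":"object","properties":{"steps":{"type":"array"}},"required":["steps"]}

```bash
mkdir -p pics; ls; cat > h.py <<'E'
import numpy as np, cv2
from workcell import bot, camera, get_calibration
def cal(n):
    c=get_calibration(n); f=240/np.tan(np.radians(c['fov_y'])/2)
    K=np.array([[f,0,c['cx']],[0,f,c['cy']],[0,0,1.]]); R=cv2.Rodrigues(np.array(c['rvec'],float))[0]
    return K,np.array(c['dist_coeffs'],float),R,np.array(c['tvec'],float)
def cloud(n,depth):
    K,d,R,t=cal(n); v,u=np.mgrid[0:480,0:640]
    p=cv2.undistortPoints(np.stack([u,v],-1).reshape(-1,1,2).astype(np.float64),K,d).reshape(480,640,2)
    P=np.dstack([p*depth[...,None],depth])
    W=(P-t)@R; W[depth<=0]=np.nan
    return W
def ray(n,u,v,z):
    K,d,R,t=cal(n); p=cv2.undistortPoints(np.array([[[u,v]]],float),K,d)[0,0]
    c=-R.T@t; w=R.T@np.array([p[0],p[1],1]); return c+w*(z-c[2])/w[2]
def proj(n,X):
    K,d,R,t=cal(n); return cv2.projectPoints(np.array(X,float).reshape(-1,1,3),R,t,K,d)[0].reshape(-1,2)
E
python3 - <<'E'
from h import *
for n in ("top","scene"):
    im,d=camera(n); cv2.imwrite(f"pics/{n}0.png",im[...,::-1]); np.save(n+"0.npy",d)
    K,dd,R,t=cal(n); print(n,K[0,0],-R.T@t,R[2],dd)
o=bot.get_obs(); print(o)
E
```

```text
pics
top 520.7366582954872 [0.40347063 0.00455791 1.16929126] [ 0.17725121 -0.02656749 -0.98380698] [-0.1452219  0.         0.         0.         0.       ]
scene 538.3554818564871 [1.00655432 0.63106897 0.947858  ] [-0.37639438 -0.56808629 -0.73185056] [0.04255866 0.         0.         0.         0.        ]
{'clock': 0.1, 'joint_pos': array([-1.25298282e+00,  2.41329676e-01,  3.82247121e-03,  1.33521468e+00,
       -2.34029671e-05,  1.57077345e+00]), 'joint_vel': array([ 0.00152278, -0.00051348,  0.00303685,  0.00064043,  0.00069538,
        0.00060003]), 'tau': array([-6.11385294e-04, -3.73137724e+01,  2.53010792e+01,  1.08156298e-02,
       -5.89969818e-05,  1.37089086e-05]), 'eef_pos': array([ 0.15606482, -0.47443373,  0.24749202]), 'tool_rot': array([ 9.87398598e-01,  1.58250061e-01, -1.63891804e-04, -9.48796487e-04]), 'ft_force': array([ 0.03824124, -0.36063065, -0.47091042]), 'ft_torque': array([-0.05248863,  0.00891759,  0.0560976 ]), 'grasp_force': 0.0, 'grip_width': 0.08527935369224143}
```

View pics/top0.png

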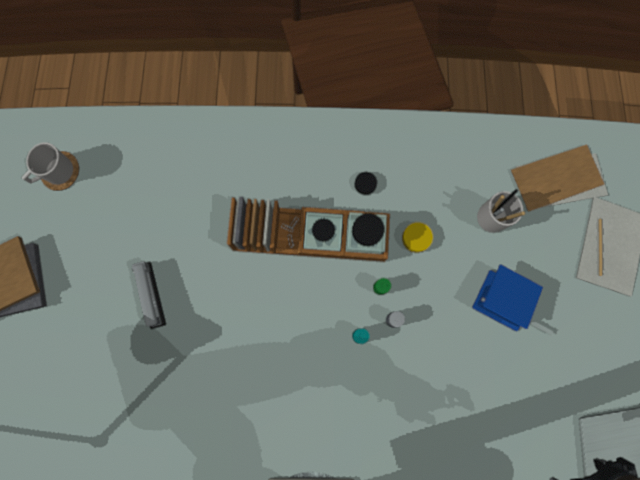

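View pics/scene0.png

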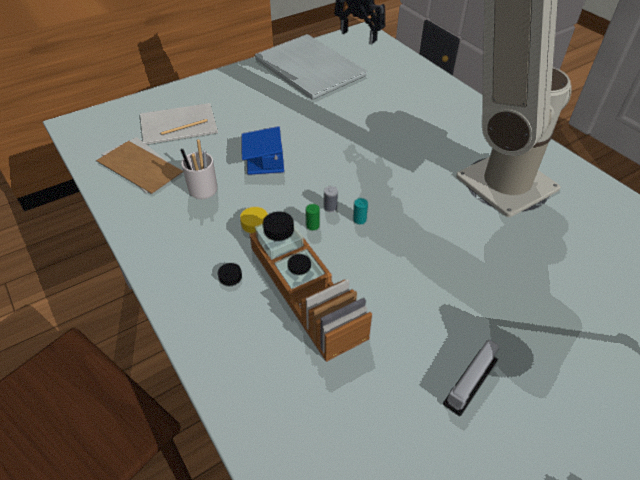

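Top view: lid candidates are the large black one on the jar at (368,230), the low jar's small black one (323,230), a loose black one on the table (366,183) and a yellow one (418,237). Battery candidates are grey (396,320), green (382,286) and turquoise (361,336). By the description I choose the black lid at (368,230) and the grey battery at (396,320).

```bash
cat > m.py <<'E'
from h import *
from scipy.optimize import least_squares
def circ(P,r=None):
    P=P[:,:2]; f=lambda q: np.hypot(*(P-q[:2]).T)-q[2]
    return least_squares(f,[*np.median(P,0),.02],loss='soft_l1',f_scale=.001).x
E
python3 - <<'E'
from m import *
W=cloud("top",np.load("top0.npy")); im=cv2.imread("pics/top0.png")
def blob(W,u,v,zlo,zhi,r=.05):
    c=W[v,u]; m=(np.hypot(W[...,0]-c[0],W[...,1]-c[1])<r)&(W[...,2]>zlo)&(W[...,2]<zhi)
    return m.astype(np.uint8)
for nm,u,v in (("lid",368,230),("small",323,230),("tablelid",366,183),("bat",396,320),("green",382,286),("turq",361,336),("yellow",418,237)):
    z=W[v,u,2]; m=blob(W,u,v,z-.006,z+.006); P=W[m>0]
    cs=max(cv2.findContours(m,0,1)[0],key=cv2.contourArea); (x,y),r=cv2.minEnclosingCircle(cs)
    g=np.array([ray("top",p[0][0],p[0][1],np.median(P[:,2])) for p in cs])
    print(nm,W[v,u].round(4),"medz",np.median(P[:,2]).round(4),"mean",P.mean(0).round(4),"circ",circ(g).round(4),len(P))
Ws=cloud("scene",np.load("scene0.npy"))
for nm,u,v in (("lid",278,219),("bat",331,192)):
    z=Ws[v,u,2]; m=blob(Ws,u,v,z-.005,z+.005); P=Ws[m>0]; print("scene",nm,Ws[v,u].round(4),P.mean(0).round(4),np.ptp(P,0).round(4))
# organiser: points height 0.04-.055 walls
m=(W[...,2]>.04)&(W[...,2]<.054)&(W[...,0]>.4)&(W[...,0]<.75)&(W[...,1]<.25)&(W[...,1]>-.2)
hsv=cv2.cvtColor(im,cv2.COLOR_BGR2HSV); w=m&(hsv[...,0]<20)&(hsv[...,1]>90)
P=W[w][:,:2]; box=cv2.minAreaRect(P.astype(np.float32)); print("org walls",box,len(P))
print("table z",np.nanmedian(W[370:400,240:260,2]))
a=cv2.resize(im[160:350,300:440],None,fx=4,fy=4,interpolation=cv2.INTER_CUBIC)
a=cv2.resize(im[200:340,300:440],(560,560)); cv2.imwrite("pics/crop0.png",a)
E
```

```text
lid [ 0.6238 -0.1103  0.1087] medz 0.1098 mean [ 0.6254 -0.1104  0.1097] circ [ 0.6256 -0.1105  0.0332] 811
small [ 0.6304 -0.0172  0.0679] medz 0.0687 mean [ 0.6307 -0.0173  0.0686] circ [ 0.6306 -0.0173  0.0245] 425
tablelid [ 0.7523 -0.1154  0.0215] medz 0.0207 mean [ 0.754  -0.115   0.0207] circ [ 0.754  -0.115   0.0255] 392
bat [ 0.4394 -0.1747  0.0657] medz 0.0616 mean [ 0.4429 -0.1778  0.0619] circ [ 0.4435 -0.1781  0.014 ] 130
green [ 0.5115 -0.1452  0.064 ] medz 0.0609 mean [ 0.5149 -0.1483  0.061 ] circ [ 0.515  -0.1483  0.0159] 180
turq [ 0.4052 -0.1008  0.0619] medz 0.0607 mean [ 0.4059 -0.102   0.0607] circ [ 0.4061 -0.102   0.0161] 203
yellow [ 0.6271 -0.2327  0.0265] medz 0.0268 mean [ 0.6278 -0.2319  0.0267] circ [ 0.6279 -0.2318  0.0329] 680
scene lid [ 0.625  -0.1199  0.107 ] [ 0.6328 -0.1082  0.1081] [0.0693 0.0711 0.0099]
scene bat [ 0.4467 -0.1741  0.0572] [ 0.4482 -0.1749  0.0584] [0.0341 0.0362 0.0097]
org walls ((0.6326932311058044, 0.008484408259391785), (0.3397015929222107, 0.1039709821343422), 86.84838104248047) 1157
table z 0.0009714633373245727
```

View pics/crop0.png

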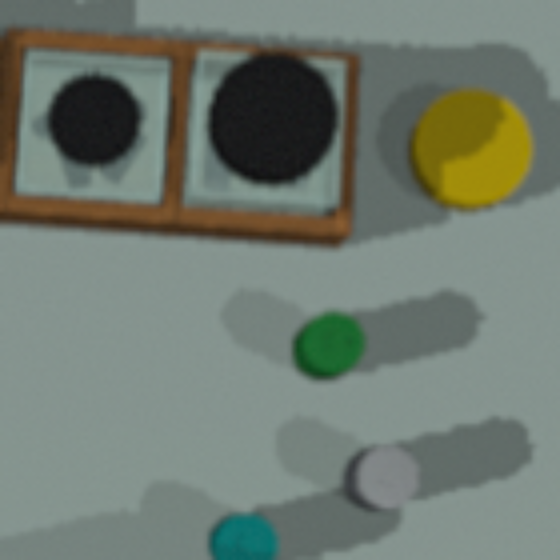

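The crop confirms the large black ribbed lid on the tall jar (its top measures 0.109 m, radius 33 mm) and the grey battery (top 0.061 m), distinct from the green and turquoise ones. Moving towards the lid now.

Call:
apply_moves --steps '[[[0.186, -0.066, 0], [0, 0, 0], 1], [[0.186, -0.066, 0], [0, 0, 0], 1], [[0.186, -0.066, 0], [0, 0, 0], 1], [[0.186, -0.066, 0], [0, 0, 0], 1], [[0.186, -0.066, 0], [0, 0, 0], 1], [[0.186, -0.066, 0], [0, 0, 0], 1], [[0.186, -0.066, 0], [0, 0, 0], 1], [[0, 0, 0], [0, 0, 0.039], 1]]'

```text
clock: 0.77
eef_pos: [0.3793, -0.3016, 0.2478]
tool_rot: [0.995, 0.101, 0.001, -0.001]
ft_force: [-0.8, -0.8, -0.0]
grip_width: 0.0852
grasp_force: 0.0
```

```bash
cat > s.py <<'E'
import sys
from h import *
from scipy.spatial.transform import Rotation as Ro
np.set_printoptions(precision=4,suppress=True)
def st(*tgts):
    o=bot.get_obs(); R=Ro.from_quat(o['tool_rot']).as_matrix()
    print("t",round(o['clock'],2),"p",o['eef_pos'],"yaw",np.arctan2(R[1,0],R[0,0]).round(4),"tilt",R[:,2],"q",o['joint_pos'],"F",o['ft_force'],"T",o['ft_torque'],"w",round(o['grip_width'],4),"g",round(o['grasp_force'],1))
    for T in tgts:
        d=R.T@(np.array(T)-o['eef_pos']); print("to",T,"tool mm",d*1e3,"frac",d/.2)
if __name__=="__main__":
    a=[float(x) for x in sys.argv[1:]]; st(*[a[i:i+3] for i in range(0,len(a),3)])
E
python3 s.py .6256 -.1105 .2
```

```text
t 0.77 p [ 0.3793 -0.3016  0.2478] yaw 0.2016 tilt [ 0.0019  0.0023 -1.    ] q [-0.6735  0.2102 -0.0355  1.3251  0.0029  2.2665] F [-0.8087 -0.8301 -0.0294] T [-0.0669 -0.0038 -0.0102] w 0.0852 g 0.0
to [0.6256, -0.1105, 0.2] tool mm [ 279.4994 -137.7888   48.7078] frac [ 1.3975 -0.6889  0.2435]
```

Call:
apply_moves --steps '[[[0.175, -0.086, 0.01], [0, 0, 0], 1], [[0.175, -0.086, 0.01], [0, 0, 0], 1], [[0.175, -0.086, 0.01], [0, 0, 0], 1], [[0.175, -0.086, 0.01], [0, 0, 0], 1], [[0.175, -0.086, 0.01], [0, 0, 0], 1], [[0.175, -0.086, 0.01], [0, 0, 0], 1], [[0.175, -0.086, 0.01], [0, 0, 0], 1], [[0.175, -0.086, 0.01], [0, 0, 0], 1]]'

```text
clock: 1.43
eef_pos: [0.6237, -0.115, 0.2315]
tool_rot: [0.995, 0.098, -0.001, -0.0]
ft_force: [-0.3, -0.3, 0.7]
grip_width: 0.0858
grasp_force: 0.0
```

Call:
apply_moves --steps '[[[0, 0, 0], [0, 0, 0.036], 1], [[0, 0, 0], [0, 0, 0.036], 1], [[0, 0, 0], [0, 0, 0.018], 1], [[0, 0, 0.08], [0, 0, 0], 1], [[0, 0, 0.08], [0, 0, 0], 1], [[0, 0, 0.04], [0, 0, 0], 1], [[0, 0, 0], [0, 0, 0], 1], [[0, 0, 0], [0, 0, 0], 1]]'

```text
clock: 2.1
eef_pos: [0.6222, -0.1165, 0.1916]
tool_rot: [0.999, -0.044, -0.001, -0.0]
ft_force: [0.7, 0.6, 0.3]
grip_width: 0.0855
grasp_force: 0.0
```

```bash
python3 s.py .6256 -.1105 .15 .6256 -.1105 .097
```

```text
t 2.1 p [ 0.6222 -0.1165  0.1916] yaw -0.0876 tilt [-0.002   0.0004 -1.    ] q [-0.185   0.5355  0.2951  1.3324  0.      3.0441] F [0.6707 0.5588 0.3491] T [-0.0435 -0.0315 -0.0095] w 0.0855 g 0.0
to [0.6256, -0.1105, 0.15] tool mm [ 2.9524 -6.2262 41.6067] frac [ 0.0148 -0.0311  0.208 ]
to [0.6256, -0.1105, 0.097] tool mm [ 3.0574 -6.2153 94.6066] frac [ 0.0153 -0.0311  0.473 ]
```

Call:
apply_moves --steps '[[[0.015, -0.031, 0], [0, 0, 0], 1], [[0, 0, 0.1], [0, 0, 0], 1], [[0, 0, 0.1], [0, 0, 0], 1], [[0, 0, 0.1], [0, 0, 0], 1], [[0, 0, 0.08], [0, 0, 0], 1], [[0, 0, 0.05], [0, 0, 0], 1], [[0, 0, 0.043], [0, 0, 0], 1], [[0, 0, 0], [0, 0, 0], 1]]'

```text
clock: 2.77
eef_pos: [0.6258, -0.1103, 0.0965]
tool_rot: [0.999, -0.044, -0.001, -0.0]
ft_force: [-0.3, 1.1, -0.9]
grip_width: 0.0855
grasp_force: 0.0
```

```bash
python3 s.py .6256 -.1105 .097; python3 - <<'E'
from h import *
im,d=camera("scene"); cv2.imwrite("pics/g1.png",cv2.resize(im[150:330,190:430],(800,600))[...,::-1])
E
```

```text
t 2.77 p [ 0.6258 -0.1103  0.0965] yaw -0.0874 tilt [-0.0019  0.0004 -1.    ] q [-0.1745  0.6035  0.1552  1.1244  0.0001  3.0545] F [-0.2778  1.0829 -0.8571] T [0.0313 0.0421 0.0396] w 0.0855 g 0.0
to [0.6256, -0.1105, 0.097] tool mm [-0.1524  0.2264 -0.4978] frac [-0.0008  0.0011 -0.0025]
```

View pics/g1.png

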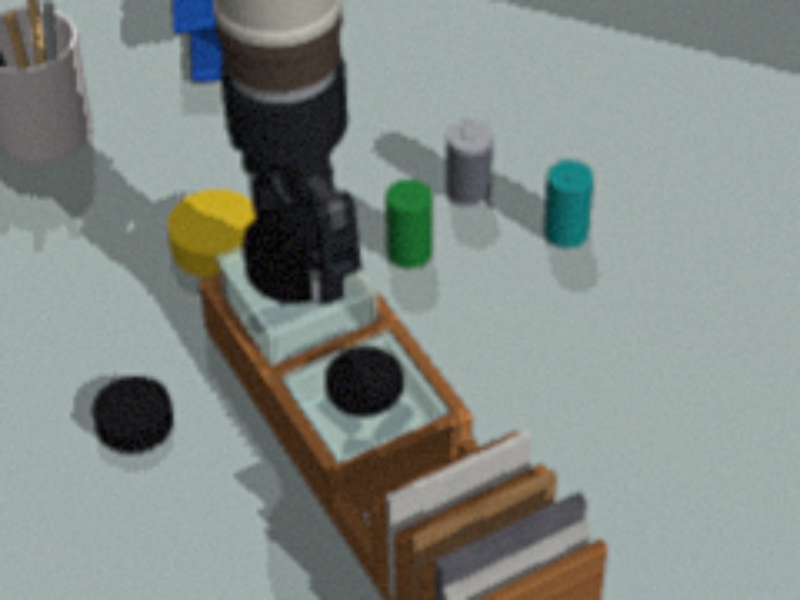

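The picture shows the fingers straddling the lid at about (310,250), with the tips level with its skirt. Closing the gripper.

Call:
apply_moves --steps '[[[0, 0, 0], [0, 0, 0], 0.5], [[0, 0, 0], [0, 0, 0], 0], [[0, 0, 0], [0, 0, 0], 0], [[0, 0, 0], [0, 0, 0], 0], [[0, 0, 0], [0, 0, 0], 0], [[0, 0, 0], [0, 0, 0], 0], [[0, 0, 0], [0, 0, 0], 0], [[0, 0, 0], [0, 0, 0], 0]]'

```text
clock: 3.48
eef_pos: [0.6273, -0.1105, 0.0996]
tool_rot: [0.999, -0.044, 0.002, -0.0]
ft_force: [-1.5, 1.6, 6.2]
grip_width: 0.0657
grasp_force: 65.5
```

```bash
python3 s.py .6256 -.1105 .097
```

```text
t 3.48 p [ 0.6273 -0.1105  0.0996] yaw -0.0873 tilt [ 0.0033  0.0001 -1.    ] q [-0.1746  0.6     0.1577  1.1252  0.0007  3.0543] F [-1.4862  1.6179  6.2344] T [0.378  0.164  0.0455] w 0.0657 g 65.5
to [0.6256, -0.1105, 0.097] tool mm [-1.715  0.183  2.631] frac [-0.0086  0.0009  0.0132]
```

Call:
apply_moves --steps '[[[0, 0, -0.003], [0, 0, -0.02], 0], [[0, 0, -0.003], [0, 0, -0.03], 0], [[0, 0, -0.001], [0, 0, -0.036], 0], [[0, 0, -0.001], [0, 0, -0.036], 0], [[0, 0, -0.001], [0, 0, -0.036], 0], [[0, 0, -0.001], [0, 0, -0.036], 0], [[0, 0, -0.001], [0, 0, -0.036], 0], [[0, 0, -0.001], [0, 0, -0.036], 0]]'

```text
clock: 4.15
eef_pos: [0.6265, -0.111, 0.1006]
tool_rot: [0.93, 0.368, 0.0, 0.0]
ft_force: [1.4, 0.1, 0.0]
grip_width: 0.0656
grasp_force: 67.1
```

```bash
python3 s.py
```

```text
t 4.15 p [ 0.6265 -0.111   0.1006] yaw 0.7531 tilt [ 0.001  -0.0006 -1.    ] q [-0.1751  0.5995  0.1595  1.1297 -0.0004  2.2134] F [1.3595 0.1273 0.0306] T [-0.0718 -0.1415 -0.2095] w 0.0656 g 67.1
```

Call:
apply_moves --steps '[[[0, 0, -0.0007], [0, 0, -0.036], 0], [[0, 0, -0.0007], [0, 0, -0.036], 0], [[0, 0, -0.0007], [0, 0, -0.036], 0], [[0, 0, -0.0007], [0, 0, -0.036], 0], [[0, 0, -0.0007], [0, 0, -0.036], 0], [[0, 0, -0.0007], [0, 0, -0.036], 0], [[0, 0, -0.0007], [0, 0, -0.036], 0], [[0, 0, -0.0007], [0, 0, -0.036], 0]]'

```text
clock: 4.82
eef_pos: [0.6271, -0.1116, 0.1014]
tool_rot: [0.676, 0.737, -0.0, 0.001]
ft_force: [2.1, -2.8, -1.4]
grip_width: 0.0657
grasp_force: 66.8
```

Call:
apply_moves --steps '[[[0, 0, -0.0007], [0, 0, -0.036], 0], [[0, 0, -0.0007], [0, 0, -0.036], 0], [[0, 0, -0.0007], [0, 0, -0.036], 0], [[0, 0, -0.0007], [0, 0, -0.036], 0], [[0, 0, -0.0007], [0, 0, -0.036], 0], [[0, 0, -0.0007], [0, 0, -0.036], 0], [[0, 0, -0.0007], [0, 0, -0.036], 0], [[0, 0, -0.0007], [0, 0, -0.036], 0]]'

```text
clock: 5.48
eef_pos: [0.6275, -0.1113, 0.1026]
tool_rot: [0.285, 0.958, -0.0, 0.001]
ft_force: [2.9, -0.7, -1.8]
grip_width: 0.0655
grasp_force: 66.9
```

```bash
python3 s.py
```

```text
t 5.48 p [ 0.6275 -0.1113  0.1026] yaw 2.5627 tilt [ 0.0027 -0.0012 -1.    ] q [-0.1752  0.5984  0.1631  1.1327 -0.0007  0.4037] F [ 2.9024 -0.7439 -1.831 ] T [-0.0992 -0.6418 -0.1153] w 0.0655 g 66.9
```

Call:
apply_moves --steps '[[[0, 0, -0.0007], [0, 0, -0.036], 0], [[0, 0, -0.0007], [0, 0, -0.036], 0], [[0, 0, -0.0007], [0, 0, -0.036], 0], [[0, 0, -0.0007], [0, 0, -0.036], 0], [[0, 0, -0.0007], [0, 0, -0.036], 0], [[0, 0, -0.0007], [0, 0, -0.036], 0], [[0, 0, -0.0007], [0, 0, -0.036], 0], [[0, 0, -0.0007], [0, 0, -0.036], 0]]'

```text
clock: 6.15
eef_pos: [0.6277, -0.1111, 0.1037]
tool_rot: [-0.162, 0.987, -0.001, 0.001]
ft_force: [3.8, -1.5, -3.2]
grip_width: 0.0652
grasp_force: 66.9
```

Call:
apply_moves --steps '[[[0, 0, -0.0007], [0, 0, -0.036], 0], [[0, 0, -0.0007], [0, 0, -0.036], 0], [[0, 0, -0.0007], [0, 0, -0.036], 0], [[0, 0, -0.0007], [0, 0, -0.036], 0], [[0, 0, -0.0007], [0, 0, -0.036], 0], [[0, 0, -0.0007], [0, 0, -0.036], 0], [[0, 0, -0.0007], [0, 0, -0.036], 0], [[0, 0, -0.0007], [0, 0, -0.036], 0]]'

```text
clock: 6.82
eef_pos: [0.6275, -0.1109, 0.1047]
tool_rot: [-0.577, 0.817, -0.001, 0.001]
ft_force: [3.7, -0.1, -2.4]
grip_width: 0.0656
grasp_force: 67.0
```

Call:
apply_moves --steps '[[[0, 0, -0.0007], [0, 0, -0.036], 0], [[0, 0, -0.0007], [0, 0, -0.036], 0], [[0, 0, -0.0007], [0, 0, -0.036], 0], [[0, 0, -0.0007], [0, 0, -0.036], 0], [[0, 0, -0.0007], [0, 0, -0.036], 0], [[0, 0, -0.0007], [0, 0, -0.036], 0], [[0, 0, -0.0007], [0, 0, -0.036], 0], [[0, 0, -0.0007], [0, 0, -0.036], 0]]'

```text
clock: 7.48
eef_pos: [0.6269, -0.1109, 0.106]
tool_rot: [0.876, -0.482, 0.001, -0.0]
ft_force: [0.9, -0.9, -0.3]
grip_width: 0.0655
grasp_force: 67.2
```

```bash
python3 s.py
```

```text
t 7.48 p [ 0.6269 -0.1109  0.106 ] yaw -1.0057 tilt [ 0.0016 -0.0006 -1.    ] q [-0.1749  0.5953  0.1671  1.141  -0.0003 -2.3108] F [ 0.8921 -0.8501 -0.2876] T [-0.0325 -0.2177  0.0963] w 0.0655 g 67.2
```

Call:
apply_moves --steps '[[[0, 0, -0.0007], [0, 0, -0.03], 0], [[0, 0, -0.005], [0, 0, -0.03], 0], [[0, 0, -0.005], [0, 0, -0.03], 0], [[0, 0, -0.005], [0, 0, -0.02], 0], [[0, 0, -0.005], [0, 0, 0], 0], [[0, 0, -0.005], [0, 0, 0], 0], [[0, 0, -0.005], [0, 0, 0], 0], [[0, 0, -0.005], [0, 0, 0], 0]]'

```text
clock: 8.15
eef_pos: [0.6263, -0.1108, 0.1128]
tool_rot: [0.945, -0.327, 0.0, 0.0]
ft_force: [1.6, -0.5, -1.5]
grip_width: 0.0655
grasp_force: 67.1
```

```bash
python3 s.py
```

```text
t 8.15 p [ 0.6263 -0.1108  0.1128] yaw -0.6665 tilt [ 0.     -0.0005 -1.    ] q [-0.1749  0.5897  0.1762  1.1572 -0.0005 -2.65  ] F [ 1.5595 -0.5314 -1.4661] T [-0.1639 -0.1635  0.0039] w 0.0655 g 67.1
```

Call:
apply_moves --steps '[[[0, 0, -0.04], [0, 0, 0], 0], [[0, 0, -0.08], [0, 0, 0], 0], [[0, 0, -0.1], [0, 0, 0], 0], [[0, 0, -0.1], [0, 0, 0], 0], [[-0.06, 0, -0.03], [0, 0, 0], 0], [[-0.12, -0.01, 0], [0, 0, 0], 0], [[-0.16, -0.01, 0], [0, 0, 0], 0], [[-0.16, -0.015, 0], [0, 0, 0], 0]]'

```text
clock: 8.82
eef_pos: [0.551, -0.0432, 0.1836]
tool_rot: [0.945, -0.328, 0.0, -0.0]
ft_force: [0.4, 0.7, -0.2]
grip_width: 0.0656
grasp_force: 67.5
```

```bash
python3 s.py .44 .06 .18; python3 - <<'E'
from h import *
for n in ("top",):
    im,d=camera(n); cv2.imwrite(f"pics/l1.png",cv2.resize(im[140:380,200:480],(700,600))[...,::-1]); np.save("l1.npy",d)
E
```

```text
t 8.82 p [ 0.551  -0.0432  0.1836] yaw -0.6674 tilt [ 0.0005  0.     -1.    ] q [-0.0782  0.3787  0.0263  1.2179  0.     -2.5524] F [ 0.3546  0.7491 -0.202 ] T [ 0.047  -0.0108  0.0515] w 0.0656 g 67.5
to [0.44, 0.06, 0.18] tool mm [-151.0573  -12.3242    3.4987] frac [-0.7553 -0.0616  0.0175]
```

View pics/l1.png

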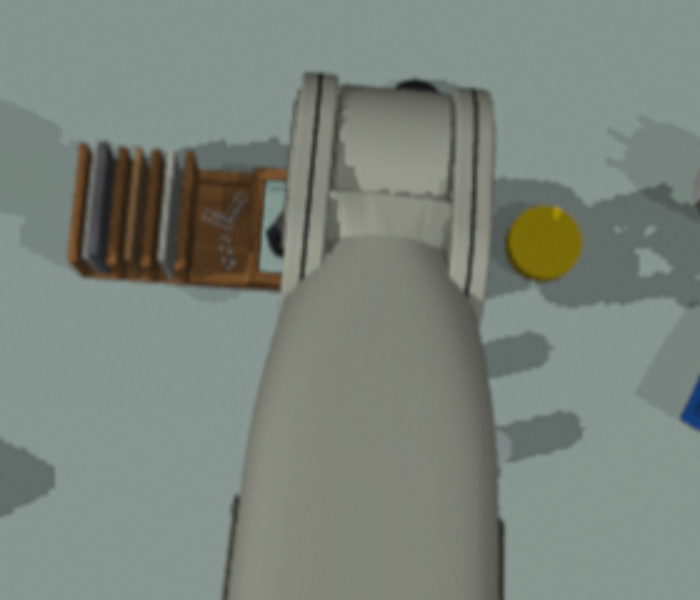

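The arm hides the jar in this picture, but the almost zero vertical force shows that only the lid came up. Carrying on to the clear table at (0.44, 0.06).

Call:
apply_moves --steps '[[[-0.15, -0.012, 0], [0, 0, 0], 0], [[-0.15, -0.012, 0], [0, 0, 0], 0], [[-0.15, -0.012, 0], [0, 0, 0], 0], [[-0.15, -0.012, 0], [0, 0, 0], 0], [[-0.15, -0.012, 0.1], [0, 0, 0], 0], [[0, 0, 0.2], [0, 0, 0], 0], [[0, 0, 0.2], [0, 0, 0], 0], [[0, 0, 0.15], [0, 0, 0], 0]]'

```text
clock: 9.53
eef_pos: [0.4404, 0.0591, 0.0518]
tool_rot: [0.945, -0.326, 0.0, 0.0]
ft_force: [-0.8, -0.4, -0.3]
grip_width: 0.0655
grasp_force: 67.5
```

Call:
apply_moves --steps '[[[0, 0, 0.05], [0, 0, 0], 0], [[0, 0, 0.03], [0, 0, 0], 0], [[0, 0, 0.01], [0, 0, 0], 0], [[0, 0, 0], [0, 0, 0], 0], [[0, 0, 0], [0, 0, 0], 0], [[0, 0, 0], [0, 0, 0], 0], [[0, 0, 0], [0, 0, 0], 0], [[0, 0, 0], [0, 0, 0], 0]]'

```text
clock: 10.2
eef_pos: [0.442, 0.0588, 0.0356]
tool_rot: [0.945, -0.327, 0.001, -0.0]
ft_force: [1.1, -0.4, -0.3]
grip_width: 0.0651
grasp_force: 67.5
```

```bash
python3 s.py; python3 - <<'E'
from h import *
im,d=camera("scene"); W=cloud("scene",d)
u,v=proj("scene",[[.44,.06,.02]])[0].astype(int); print(u,v)
cv2.imwrite("pics/p1.png",cv2.resize(im[v-75:v+75,u-100:u+100],(800,600))[...,::-1])
E
```

```text
t 10.2 p [0.442  0.0588 0.0356] yaw -0.6657 tilt [ 0.0017  0.0002 -1.    ] q [ 0.1322  0.3547 -0.4617  0.7526  0.     -2.3437] F [ 1.0973 -0.3659 -0.3324] T [-0.0109  0.0562  0.0619] w 0.0651 g 67.5
391 261
```

View pics/p1.png

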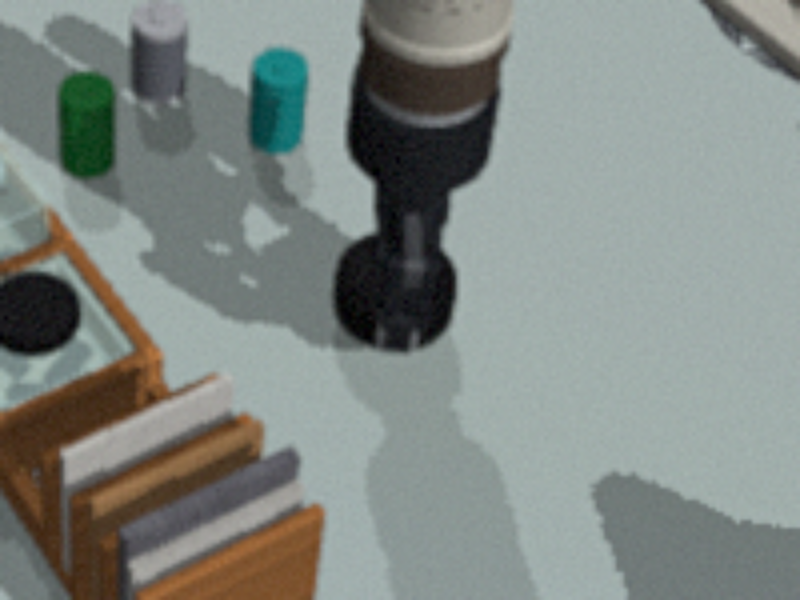

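The lid, at about (395,290) in the crop, is held level, roughly 15 mm above the glass. Lowering it slowly.

Call:
apply_moves --steps '[[[0, 0, 0.02], [0, 0, 0], 0], [[0, 0, 0.02], [0, 0, 0], 0], [[0, 0, 0.015], [0, 0, 0], 0], [[0, 0, 0.01], [0, 0, 0], 0], [[0, 0, 0.005], [0, 0, 0], 0], [[0, 0, 0.005], [0, 0, 0], 0], [[0, 0, 0], [0, 0, 0], 0], [[0, 0, 0], [0, 0, 0], 0]]'

```text
clock: 10.92
eef_pos: [0.4413, 0.0587, 0.0198]
tool_rot: [0.945, -0.327, -0.0, 0.0]
ft_force: [-0.4, 0.1, -0.3]
grip_width: 0.0654
grasp_force: 67.5
```

Call:
apply_moves --steps '[[[0, 0, 0.003], [0, 0, 0], 0], [[0, 0, 0.003], [0, 0, 0], 0], [[0, 0, 0], [0, 0, 0], 0], [[0, 0, 0], [0, 0, 0], 0], [[0, 0, 0], [0, 0, 0], 0], [[0, 0, 0], [0, 0, 0], 0], [[0, 0, 0], [0, 0, 0], 0], [[0, 0, 0], [0, 0, 0], 0]]'

```text
clock: 11.58
eef_pos: [0.4413, 0.0587, 0.0187]
tool_rot: [0.945, -0.327, 0.0, -0.0]
ft_force: [-0.5, -0.1, -0.2]
grip_width: 0.0652
grasp_force: 67.5
```

Call:
apply_moves --steps '[[[0, 0, 0.004], [0, 0, 0], 0], [[0, 0, 0.004], [0, 0, 0], 0], [[0, 0, 0], [0, 0, 0], 0], [[0, 0, 0], [0, 0, 0], 0], [[0, 0, 0], [0, 0, 0], 0], [[0, 0, 0], [0, 0, 0], 0], [[0, 0, 0], [0, 0, 0], 0], [[0, 0, 0], [0, 0, 0], 0]]'

```text
clock: 12.25
eef_pos: [0.4414, 0.0587, 0.0171]
tool_rot: [0.945, -0.327, 0.0, -0.0]
ft_force: [0.0, 0.0, 0.8]
grip_width: 0.0656
grasp_force: 67.5
```

Call:
apply_moves --steps '[[[0, 0, 0.004], [0, 0, 0], 0], [[0, 0, 0.003], [0, 0, 0], 0], [[0, 0, 0], [0, 0, 0], 0], [[0, 0, 0], [0, 0, 0], 0], [[0, 0, 0], [0, 0, 0], 0], [[0, 0, 0], [0, 0, 0], 0], [[0, 0, 0], [0, 0, 0], 0], [[0, 0, 0], [0, 0, 0], 0]]'

```text
clock: 12.92
eef_pos: [0.4414, 0.0588, 0.0169]
tool_rot: [0.945, -0.327, 0.0, -0.0]
ft_force: [-4.1, -1.1, 14.2]
grip_width: 0.0653
grasp_force: 68.9
```

Contact made (14 N, TCP stopped at 0.017 m). Easing off, then releasing.

Call:
apply_moves --steps '[[[0, 0, -0.005], [0, 0, 0], 0], [[0, 0, 0], [0, 0, 0], 0.9], [[0, 0, 0], [0, 0, 0], 1], [[0, 0, 0], [0, 0, 0], 1], [[0, 0, 0], [0, 0, 0], 1], [[0, 0, 0], [0, 0, 0], 1], [[0, 0, 0], [0, 0, 0], 1], [[0, 0, 0], [0, 0, 0], 1]]'

```text
clock: 13.58
eef_pos: [0.4413, 0.0587, 0.0165]
tool_rot: [0.945, -0.327, -0.0, 0.0]
ft_force: [-0.4, -0.4, 0.5]
grip_width: 0.0853
grasp_force: 0.0
```

Call:
apply_moves --steps '[[[0, 0, 0], [0, 0, 0], 1], [[0, 0, 0], [0, 0, 0], 1], [[0, 0, -0.03], [0, 0, 0], 1], [[0, 0, -0.1], [0, 0, 0], 1], [[0, 0, -0.2], [0, 0, 0], 1], [[0, 0, -0.2], [0, 0, 0], 1], [[0, 0, -0.2], [0, 0, 0], 1], [[0, 0, -0.15], [0, 0, 0], 1]]'

```text
clock: 14.25
eef_pos: [0.4419, 0.0588, 0.1965]
tool_rot: [0.945, -0.327, 0.002, -0.001]
ft_force: [0.4, 0.1, -0.6]
grip_width: 0.0854
grasp_force: 0.0
```

```bash
python3 - <<'E'
from m import *
from s import st
im,d=camera("top"); W=cloud("top",d); cv2.imwrite("pics/t2.png",im[...,::-1]); np.save("t2.npy",d)
ims,ds=camera("scene"); cv2.imwrite("pics/s2.png",ims[...,::-1]); np.save("s2.npy",ds)
Ws=cloud("scene",ds)
m=(np.hypot(Ws[...,0]-.4414,Ws[...,1]-.0588)<.06)&(Ws[...,2]>.008)&(Ws[...,2]<.04); P=Ws[m]; print("lid",len(P),P[:,2].max(),np.percentile(P[:,2],[50,90]),P.min(0),P.max(0))
# plane fit of the top
T=P[P[:,2]>.022]; A=np.c_[T[:,:2],np.ones(len(T))]; print("plane",np.linalg.lstsq(A,T[:,2],rcond=None)[0],len(T),T.mean(0))
st([.444,-.177,.15])
c=proj("scene",[[.5,-.05,.05]])[0].astype(int)
cv2.imwrite("pics/s2c.png",cv2.resize(ims[140:350,220:500],(800,600))[...,::-1])
E
```

```text
lid 675 0.03097645025637905 [0.025  0.0277] [0.4109 0.022  0.0082] [0.4801 0.0933 0.031 ]
plane [-0.0049 -0.002   0.0279] 549 [0.4467 0.0588 0.0256]
t 14.35 p [0.445  0.0592 0.1989] yaw -0.6656 tilt [ 0.0122  0.0016 -0.9999] q [ 0.1323  0.1607 -0.228   1.1698 -0.     -2.3438] F [ 0.3552 -0.3627  0.0289] T [-0.0002 -0.0379 -0.0533] w 0.0852 g 0.0
to [0.444, -0.177, 0.15] tool mm [144.6182 186.8706  48.4664] frac [0.7231 0.9344 0.2423]
```

View pics/s2c.png

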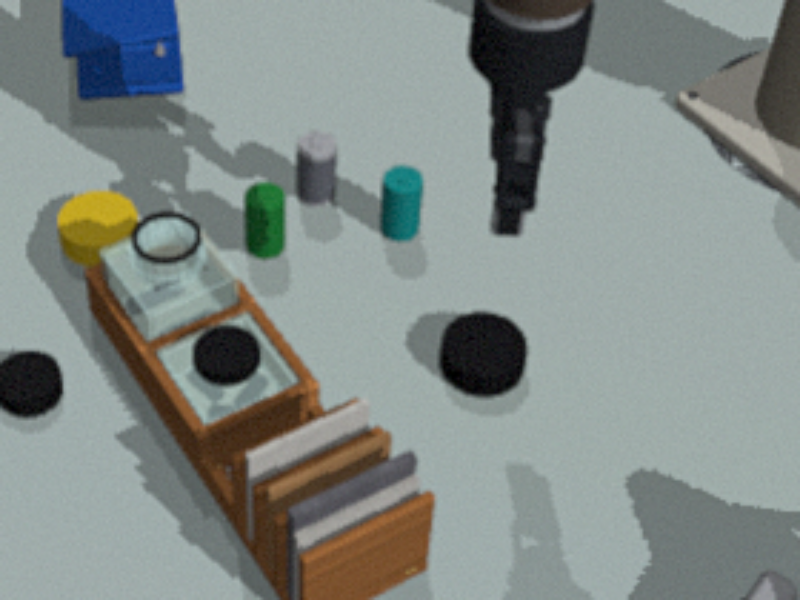

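The lid lies flat on the glass at (483,352), its top near 27 mm with no tilt. The jar stands in its bay with an open mouth, its ring at (166,238). The grey battery is still standing at (316,165). Next I measure the mouth and the battery.

```bash
python3 - <<'E'
from m import *
np.set_printoptions(precision=4,suppress=True)
for n,f in (("top","t2"),("scene","s2")):
    im=cv2.imread(f"pics/{f}.png"); W=cloud(n,np.load(f+".npy"))
    # mouth ring: dark pixels near predicted place
    c=np.array([.6262,-.1108,.1065]); u,v=proj(n,[c])[0]
    g=im.max(2); V,U=np.mgrid[0:480,0:640]; G=np.array([ray(n,a,b,.1065) for a,b in zip(U[(abs(U-u)<30)&(abs(V-v)<30)],V[(abs(U-u)<30)&(abs(V-v)<30)])])
    gv=g[(abs(U-u)<30)&(abs(V-v)<30)]; r=np.hypot(*(G-c)[:,:2].T)
    D=G[(gv<60)&(r<.036)]; print(n,"ring",len(D),circ(D),"mean",D.mean(0),"ptp",np.ptp(D,0))
    # battery side: radius-17 axis fit
    b=(np.hypot(W[...,0]-.445,W[...,1]-.176)*0+np.hypot(W[...,0]-.445,W[...,1]+.176)<.028)&(W[...,2]>.012)&(W[...,2]<.075)
    P=W[b]; S=P[(P[:,2]<.052)]; T=P[P[:,2]>.057]
    q=least_squares(lambda q:np.hypot(S[:,0]-q[0],S[:,1]-q[1])-.017,[.445,-.177],loss='soft_l1',f_scale=.001).x
    print(n,"bat side fit",q,len(S),"top mean",T.mean(0),len(T),"zmax",P[:,2].max(), "mid", (T.min(0)+T.max(0))/2,np.ptp(T,0))
E
```

```text
Traceback (most recent call last):
  File "h.py", line 14, in ray
    K,d,R,t=cal(n); p=cv2.undistortPoints(np.array([[[u,v]]],float),K,d)[0,0]
            ~~~^^^
  File "h.py", line 4, in cal
    c=get_calibration(n); f=240/np.tan(np.radians(c['fov_y'])/2)
ValueError: time passes only in moves, steps and waits
```

```bash
sed -i 's/^def cal/import functools\n@functools.cache\ndef cal/' h.py; cat > f.py <<'E'
from m import *
np.set_printoptions(precision=4,suppress=True)
for n,f in (("top","t2"),("scene","s2")):
    im=cv2.imread(f"pics/{f}.png"); W=cloud(n,np.load(f+".npy"))
    c=np.array([.6262,-.1108,.1065]); u,v=proj(n,[c])[0]
    g=im.max(2); V,U=np.mgrid[0:480,0:640]; k=(abs(U-u)<30)&(abs(V-v)<30)
    G=np.array([ray(n,a,b,.1065) for a,b in zip(U[k],V[k])])
    r=np.hypot(*(G-c)[:,:2].T)
    D=G[(g[k]<60)&(r<.036)]; print(n,"ring",len(D),circ(D),"mean",D.mean(0),"ptp",np.ptp(D,0))
    b=(np.hypot(W[...,0]-.445,W[...,1]+.176)<.028)&(W[...,2]>.012)&(W[...,2]<.075)
    P=W[b]; S=P[(P[:,2]<.052)]; T=P[P[:,2]>.057]
    q=least_squares(lambda q:np.hypot(S[:,0]-q[0],S[:,1]-q[1])-.017,[.445,-.177],loss='soft_l1',f_scale=.001).x
    print(n,"bat side fit",q,len(S),"top mean",T.mean(0),len(T),"zmax",P[:,2].max(), "mid", (T.min(0)+T.max(0))/2,np.ptp(T,0))
E
python3 f.py
```

```text
top ring 108 [ 0.6279 -0.1073  0.0224] mean [ 0.6226 -0.1154  0.1065] ptp [0.0494 0.0484 0.    ]
top bat side fit [ 0.4427 -0.1775] 38 top mean [ 0.4428 -0.1776  0.061 ] 190 zmax 0.06732902212727071 mid [ 0.4429 -0.177   0.0623] [0.0321 0.0324 0.01  ]
scene ring 79 [ 0.6306 -0.1111  0.0248] mean [ 0.6307 -0.1088  0.1065] ptp [0.0519 0.053  0.    ]
scene bat side fit [ 0.4468 -0.178 ] 153 top mean [ 0.4486 -0.1763  0.0594] 92 zmax 0.0652304060631864 mid [ 0.4476 -0.1771  0.0612] [0.0327 0.0365 0.0081]
```

Call:
apply_moves --steps '[[[0.06, 0.08, 0], [0, 0, 0], 0.7], [[0.0907, 0.1172, 0], [0, 0, 0], 0.7], [[0.0907, 0.1172, 0], [0, 0, 0], 0.7], [[0.0907, 0.1172, 0.03], [0, 0, 0], 0.7], [[0.0907, 0.1172, 0.05], [0, 0, 0], 0.7], [[0.0907, 0.1172, 0.1], [0, 0, 0], 0.7], [[0.0907, 0.1172, 0.1], [0, 0, 0], 0.7], [[0.12, 0.155, 0.1], [0, 0, 0], 0.7]]'

```text
clock: 15.02
eef_pos: [0.4386, -0.1767, 0.1165]
tool_rot: [0.945, -0.326, -0.0, -0.0]
ft_force: [1.6, 0.3, 0.2]
grip_width: 0.06
grasp_force: 0.0
```

Call:
apply_moves --steps '[[[0, 0, 0], [0, 0, 0], 0.7], [[0, 0, 0], [0, 0, 0], 0.7], [[0, 0, 0], [0, 0, 0], 0.7], [[0, 0, 0], [0, 0, 0], 0.7], [[0, 0, 0], [0, 0, 0], 0.7], [[0, 0, 0], [0, 0, 0], 0.7], [[0, 0, 0], [0, 0, 0], 0.7], [[0, 0, 0], [0, 0, 0], 0.7]]'

```text
clock: 15.68
eef_pos: [0.4397, -0.1757, 0.1181]
tool_rot: [0.945, -0.326, 0.0, 0.0]
ft_force: [-0.4, -0.2, 0.1]
grip_width: 0.0599
grasp_force: 0.0
```

```bash
python3 s.py .444 -.1778 .055
```

```text
t 15.68 p [ 0.4397 -0.1757  0.1181] yaw -0.6643 tilt [ 0.0008 -0.0003 -1.    ] q [-0.3801  0.2902 -0.2884  0.9914  0.     -2.8574] F [-0.3555 -0.168   0.0939] T [-0.0309  0.036   0.0343] w 0.0599 g 0.0
to [0.444, -0.1778, 0.055] tool mm [ 4.6269 -0.9352 63.1499] frac [ 0.0231 -0.0047  0.3157]
```

Call:
apply_moves --steps '[[[0.023, -0.005, 0.03], [0, 0, 0], 0.7], [[0, 0, 0.08], [0, 0, 0], 0.7], [[0, 0, 0.08], [0, 0, 0], 0.7], [[0, 0, 0.07], [0, 0, 0], 0.7], [[0, 0, 0.04], [0, 0, 0], 0.7], [[0, 0, 0.016], [0, 0, 0], 0.7], [[0, 0, 0], [0, 0, 0], 0.7], [[0, 0, 0], [0, 0, 0], 0.7]]'

```text
clock: 16.35
eef_pos: [0.444, -0.1784, 0.0548]
tool_rot: [0.945, -0.327, 0.0, 0.0]
ft_force: [0.6, 0.0, 0.3]
grip_width: 0.0597
grasp_force: 0.0
```

Call:
apply_moves --steps '[[[0, 0, 0], [0, 0, 0], 0.45], [[0, 0, 0], [0, 0, 0], 0.35], [[0, 0, 0], [0, 0, 0], 0.2], [[0, 0, 0], [0, 0, 0], 0], [[0, 0, 0], [0, 0, 0], 0], [[0, 0, 0], [0, 0, 0], 0], [[0, 0, 0], [0, 0, 0], 0], [[0, 0, 0], [0, 0, 0], 0]]'

```text
clock: 17.02
eef_pos: [0.4445, -0.1785, 0.0556]
tool_rot: [0.945, -0.327, 0.001, 0.0]
ft_force: [-0.2, 0.7, 5.4]
grip_width: 0.032
grasp_force: 59.4
```

```bash
python3 s.py .444 -.1778 .055
```

```text
t 17.02 p [ 0.4445 -0.1785  0.0556] yaw -0.6654 tilt [ 0.0022 -0.0008 -1.    ] q [-0.382   0.3774 -0.3552  0.8359  0.0001 -2.8582] F [-0.2374  0.6757  5.4459] T [0.0676 0.123  0.0282] w 0.032 g 59.4
to [0.444, -0.1778, 0.055] tool mm [-0.8571 -0.2626  0.5733] frac [-0.0043 -0.0013  0.0029]
```

Call:
apply_moves --steps '[[[0, 0, -0.03], [0, 0, 0], 0], [[0, 0, -0.08], [0, 0, 0], 0], [[0, 0, -0.13], [0, 0, 0], 0], [[0, 0, -0.15], [0, 0, 0], 0], [[0, 0, -0.15], [0, 0, 0], 0], [[0, 0, -0.1], [0, 0, 0], 0], [[0, 0, -0.07], [0, 0, 0], 0], [[0, 0, 0], [0, 0, 0], 0]]'

```text
clock: 17.68
eef_pos: [0.4454, -0.179, 0.2]
tool_rot: [0.945, -0.327, 0.003, 0.0]
ft_force: [-0.0, -0.4, -0.6]
grip_width: 0.032
grasp_force: 59.7
```

```bash
python3 s.py .627 -.111 .19
```

```text
t 17.68 p [ 0.4454 -0.179   0.2   ] yaw -0.6656 tilt [ 0.006  -0.0025 -1.    ] q [-0.3821  0.224  -0.1452  1.1951 -0.0001 -2.8582] F [-0.0086 -0.4036 -0.5958] T [ 0.013  -0.0104  0.014 ] w 0.032 g 59.7
to [0.627, -0.111, 0.19] tool mm [ 100.8023 -165.6435   10.9098] frac [ 0.504  -0.8282  0.0545]
```

Call:
apply_moves --steps '[[[0.04, -0.06, 0], [0, 0, 0], 0], [[0.07, -0.115, 0], [0, 0, 0], 0], [[0.08, -0.13, 0], [0, 0, 0], 0], [[0.08, -0.13, 0], [0, 0, 0], 0], [[0.08, -0.13, 0.01], [0, 0, 0], 0], [[0.07, -0.12, 0.01], [0, 0, 0], 0], [[0.055, -0.09, 0.01], [0, 0, 0], 0], [[0.03, -0.053, 0], [0, 0, 0], 0]]'

```text
clock: 18.35
eef_pos: [0.6264, -0.109, 0.1875]
tool_rot: [0.945, -0.326, -0.002, 0.0]
ft_force: [-0.6, -0.6, -0.7]
grip_width: 0.0325
grasp_force: 59.7
```

Call:
apply_moves --steps '[[[0, 0, 0], [0, 0, 0], 0], [[0, 0, 0], [0, 0, 0], 0], [[0, 0, 0], [0, 0, 0], 0], [[0, 0, 0], [0, 0, 0], 0], [[0, 0, 0], [0, 0, 0], 0], [[0, 0, 0], [0, 0, 0], 0], [[0, 0, 0], [0, 0, 0], 0], [[0, 0, 0], [0, 0, 0], 0]]'

```text
clock: 19.02
eef_pos: [0.6252, -0.1106, 0.1909]
tool_rot: [0.945, -0.327, 0.0, -0.0]
ft_force: [0.2, 0.8, -1.2]
grip_width: 0.0318
grasp_force: 59.7
```

```bash
python3 s.py .627 -.111 .126; python3 - <<'E'
from h import *
im,d=camera("scene"); cv2.imwrite("pics/b1.png",cv2.resize(im[140:290,200:400],(800,600))[...,::-1]); cv2.imwrite("pics/b1f.png",im[...,::-1]); np.save("b1.npy",d)
E
```

```text
t 19.02 p [ 0.6252 -0.1106  0.1909] yaw -0.666 tilt [ 0.0005 -0.0001 -1.    ] q [-0.1752  0.5378  0.2969  1.3295 -0.     -2.6508] F [ 0.1518  0.7619 -1.1528] T [ 0.0104  0.0116 -0.0498] w 0.0318 g 59.7
to [0.627, -0.111, 0.126] tool mm [ 1.6359 -0.8465 64.8832] frac [ 0.0082 -0.0042  0.3244]
```

View pics/b1.png

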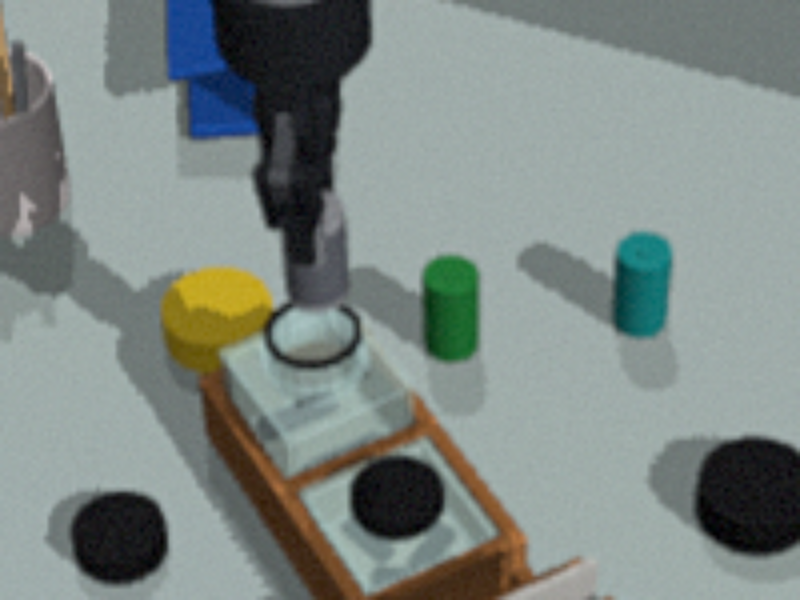

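The battery hangs upright at (316,250), directly above the mouth ring at (313,335). I'll check that alignment against projected points.

```bash
python3 - <<'E'
from h import *
im=cv2.imread("pics/b1f.png"); g=im.max(2).astype(int)
f=lambda X:((proj("scene",[X])[0]-[200,140])*4).round(1)
print("bottom pred",f([.6252,-.1106,.1358]),"ring pred",f([.627,-.111,.1065]))
# ring from dark pixels in crop window
sub=g[140+72:140+94,200+64:200+93]; y,x=np.nonzero(sub<75); e=cv2.fitEllipse(np.c_[x,y].astype(np.float32)); print("ring ellipse c",(e[0][0]+64)*4,(e[0][1]+72)*4,e[1])
for r in (58,62,66,70): print(r,g[140+r,200+62:200+96])
W=cloud("scene",np.load("b1.npy")); P=W[140+60:140+76,200+68:200+90].reshape(-1,3); P=P[(P[:,2]>.12)&(P[:,2]<.165)]
from scipy.optimize import least_squares
print(len(P),least_squares(lambda q:np.hypot(P[:,0]-q[0],P[:,1]-q[1])-.017,[.627,-.111],loss='soft_l1',f_scale=.001).x,P[:,2].min())
E
```

```text
bottom pred [317.3 288.6] ring pred [317.  327.7]
ring ellipse c 311.01624298095703 327.792911529541 (18.129446029663086, 22.381071090698242)
58 [172 169 172 172 172 175 166 156 106  49  24  25  35  19  29  21  56 106
 100 120 127 113  95  81 108 162 174 175 170 169 171 171 169 172]
62 [171 175 174 172 166 169 175 174 121  60  19  35  14  30  31  30  47 106
 115  85  91  94  90  84 103 155 173 174 171 172 165 169 173 173]
66 [173 174 175 168 172 171 174 173 145  86  57  52  55  61  56  62  84 106
 105  92  98  90  92  86  95 156 168 158 153 153 153 152 168 173]
70 [198 194 191 184 170 172 175 177 177 111  48  46  61  75  75  86  84  87
  95  92  96  95  99  90  83 100 124 123 119 120 125 121 121 124]
130 [ 0.62681747 -0.10969023] 0.13554034140806692
```

Call:
apply_moves --steps '[[[0.014, -0.005, 0], [0, 0, 0], 0], [[0, 0, 0.05], [0, 0, 0], 0], [[0, 0, 0.05], [0, 0, 0], 0], [[0, 0, 0.04], [0, 0, 0], 0], [[0, 0, 0.03], [0, 0, 0], 0], [[0, 0, 0.03], [0, 0, 0], 0], [[0, 0, 0.01], [0, 0, 0], 0], [[0, 0, 0], [0, 0, 0], 0]]'

```text
clock: 19.73
eef_pos: [0.6276, -0.1112, 0.1474]
tool_rot: [0.945, -0.327, -0.001, 0.0]
ft_force: [-1.0, -0.4, -1.3]
grip_width: 0.0317
grasp_force: 59.7
```

```bash
python3 s.py .628 -.1115 .126
```

```text
t 19.73 p [ 0.6276 -0.1112  0.1474] yaw -0.6655 tilt [-0.0019  0.0003 -1.    ] q [-0.1754  0.569   0.2344  1.238  -0.     -2.6515] F [-0.9502 -0.3841 -1.2585] T [ 0.0015 -0.0431 -0.0305] w 0.0317 g 59.7
to [0.628, -0.1115, 0.126] tool mm [ 0.5402 -0.0459 21.3637] frac [ 0.0027 -0.0002  0.1068]
```

No contact: the battery is about 14 mm into the mouth. Lowering it further.

Call:
apply_moves --steps '[[[0, 0, 0.02], [0, 0, 0], 0], [[0, 0, 0.03], [0, 0, 0], 0], [[0, 0, 0.03], [0, 0, 0], 0], [[0, 0, 0.02], [0, 0, 0], 0], [[0, 0, 0.005], [0, 0, 0], 0], [[0, 0, 0], [0, 0, 0], 0], [[0, 0, 0], [0, 0, 0], 0], [[0, 0, 0], [0, 0, 0], 0]]'

```text
clock: 20.4
eef_pos: [0.6284, -0.1114, 0.1278]
tool_rot: [0.945, -0.327, 0.0, -0.0]
ft_force: [-0.9, 0.6, -1.4]
grip_width: 0.0323
grasp_force: 59.7
```

```bash
python3 s.py .628 -.1115 .126; python3 - <<'E'
from h import *
im,d=camera("scene"); cv2.imwrite("pics/b2.png",cv2.resize(im[160:280,200:360],(800,600))[...,::-1])
E
```

```text
t 20.4 p [ 0.6284 -0.1114  0.1278] yaw -0.6655 tilt [ 0.0006 -0.0001 -1.    ] q [-0.1754  0.5821  0.2042  1.1922 -0.     -2.6514] F [-0.8799  0.6002 -1.3677] T [-0.017   0.0595  0.0224] w 0.0323 g 59.7
to [0.628, -0.1115, 0.126] tool mm [-0.2283  0.3599  1.8325] frac [-0.0011  0.0018  0.0092]
```

View pics/b2.png

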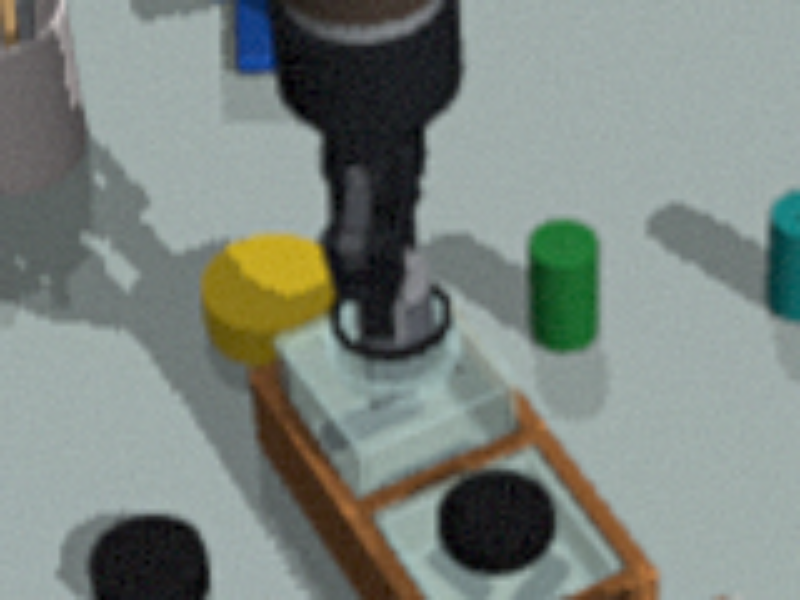

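The battery is inside the ring, around (390,320), and touches nothing. Its lower end sits about 34 mm below the rim and the fingertips are just above it. Releasing.

Call:
apply_moves --steps '[[[0, 0, 0], [0, 0, 0], 0.7], [[0, 0, 0], [0, 0, 0], 0.8], [[0, 0, 0], [0, 0, 0], 0.8], [[0, 0, 0], [0, 0, 0], 0.8], [[0, 0, 0], [0, 0, 0], 0.8], [[0, 0, 0], [0, 0, 0], 0.8], [[0, 0, 0], [0, 0, 0], 0.8], [[0, 0, 0], [0, 0, 0], 0.8]]'

```text
clock: 21.12
eef_pos: [0.6282, -0.1113, 0.1275]
tool_rot: [0.945, -0.327, -0.0, -0.0]
ft_force: [0.5, -0.3, 0.4]
grip_width: 0.0681
grasp_force: 0.0
```

Call:
apply_moves --steps '[[[0, 0, -0.05], [0, 0, 0], 0.8], [[0, 0, -0.1], [0, 0, 0], 0.8], [[0, 0, -0.15], [0, 0, 0], 0.8], [[0, 0, -0.15], [0, 0, 0], 0.8], [[0, 0, -0.1], [0, 0, 0], 0.8], [[0, 0, -0.05], [0, 0, 0], 0.8], [[0, 0, 0], [0, 0, 0], 0.8], [[0, 0, 0], [0, 0, 0], 0.8]]'

```text
clock: 21.78
eef_pos: [0.6282, -0.1113, 0.2475]
tool_rot: [0.945, -0.327, 0.0, -0.0]
ft_force: [-0.5, -0.1, -0.7]
grip_width: 0.0685
grasp_force: 0.0
```

```bash
python3 s.py; python3 - <<'E'
from h import *
im,d=camera("scene"); cv2.imwrite("pics/b3.png",cv2.resize(im[180:330,220:420],(800,600))[...,::-1])
E
```

```text
t 21.78 p [ 0.6282 -0.1113  0.2475] yaw -0.6655 tilt [ 0.0005 -0.0001 -1.    ] q [-0.1754  0.5259  0.4238  1.4682 -0.     -2.6515] F [-0.451  -0.0899 -0.7127] T [0.0062 0.0327 0.0173] w 0.0685 g 0.0
```

View pics/b3.png

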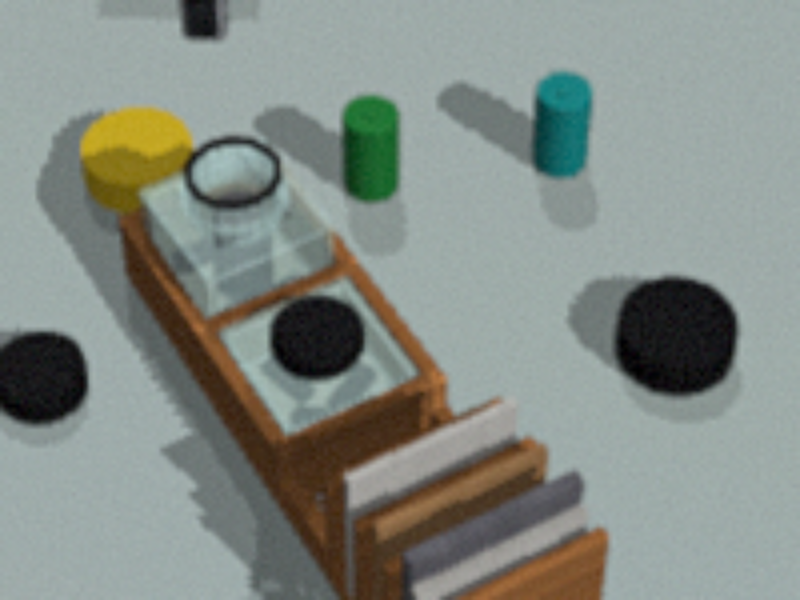

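The battery is now inside the jar, faintly visible through the glass at (240,245). The mouth ring at (232,172) is level, the jar is seated, the lid lies flat at (677,335), and the gripper touches nothing. Handing in.

```bash
python3 -c "
from workcell import bot
print(bot.job_done())"
```

```text
the job is handed in; nothing more can be done
None
```

I handed the job in at about 22 s. The lid is off and lying flat on the glass, the big battery is inside the tall jar, and the jar looks level and seated in its bay; the verdict was not shown to me.

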